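# Close and start the locked scent diffuser

### The arm

A 6-joint arm with a two-finger parallel gripper is mounted at the origin on the work surface. World frame = base frame: x ahead of the robot, y to its left, z up, the work surface at z = 0. Lengths are in m, angles in degrees, forces in N, time in s.
With the tool pointing down it reaches from about 0.35 to 0.875 m from the base axis. Payload 4.2 kg.
Tool frame: the origin (TCP) lies on the centre line of the jaws, within the pads' length; the fingertips stand 11 mm ahead of it and the grasp point (between the pads) lies 8 mm behind it; z points along the fingers, y is the line along which they close (so a half turn about z gives the same grasp; the last joint's range is limited). The gripper opens to 87 mm and grips with 3 to 60 N. Pads are 19 mm wide; open, the fingers measure 117 mm over their backs; the gripper's body (75 mm by 190 mm) begins 51 mm behind the grasp point.
Start: joints at [-56.459, 22.042, 0.453, 0, -68.411, -14.817], TCP at [0.201, -0.592, 0.234] pointing down, gripper open.
Joint ranges: [-179.83, 179.83], [-69.29, 118.12], [-61.27, 80.66], [-181.25, 117.63], [-171.15, -9.14], [-177.46, 177.46]. Speed limits (degrees/s): [159.86, 159.86, 180, 180, 180, 180].

### API

Orientations are given as a 3x3 rotation matrix whose columns are the frame's x, y, z axes.
In Python, from station import r gives the robot as it stands.
- The arm moves only by the tool servo_tool, never from a script. Its argument "commands" is a list that holds one entry, the list of rows, each a list of 7 numbers: the closure, from 0 (fully open) to 1 (shut), then the shift along the tool's x, y, z in mm, then the turn, a rotation vector about the tool's x, y, z in rad. In form: [[[claw, x, y, z, ax, ay, az], ...]]. A call has exactly 5 rows; each row is the pose to reach, as a shift and turn from the pose commanded when the call began, along the tool's axes at that moment; what a row does not reach only later rows make up. A row lasts 1/10 s, in which the tool goes at most 50 mm and 8.59 degrees, less where a joint would pass 70% of its speed; a pose out of reach is approached as far as the arm can. A call with a gripper value outside its range is refused whole. The fingers move at their own pace and stop on an object; the grip force is fixed at half the most. Time passes only in rows, so rows that repeat a pose let the fingers close, or fill a call up. It gives the time, the measured TCP pose, the force, the opening and the grip force at its end, in the units of the state.
- r.sense(): the state, without advancing time (a new reading comes with each control period).
- r.capture(name): name is "scene" or "side" or "wrist"; returns a dict with "pixels" (400x640x3 uint8, red, green, blue), "camera_matrix" (3x3 intrinsics, pixels), "dist" ([k1, k2, p1, p2, k3] as OpenCV has them; the pictures are not rectified), "R" (3x3) and "t" (3): a world point X has camera coordinates R X + t. Camera axes: x right, y down, z forward; pixel columns grow to the right and rows downward; lengths in m; the calibration is good to about 2 mm. A picture is of the moment at which its call begins. There is no depth.
- r.finish_job(): hands the job in; it is judged then, once.
The state is a dict: "time_s": time; "joints": joint angles; "joint_velocities": joint speeds; "effort": joint torques, N m; "tcp_pos": TCP position; "ee_rot": TCP orientation; "wrist_force": force on the tool from outside, world axes, zero at the start; "moment": the same for the moment, N m; "gripper_width": opening from 0.0 (shut) to 1.0 (fully open); "gripper_force": force on a finger pad.
Only numpy, scipy, OpenCV 4.12 (cv2) and the standard library are available. Lean on these libraries where they do the work, as an engineer would, in place of code of your own. Each camera call takes 0.05 s, during which the arm holds its last target. There are 200 camera calls.

### The job

Close the scent diffuser's open filler neck with the wooden stopper, seated upright down to its flange. Then slide the child-lock cover on its sloping front panel all the way aside and leave it there, and push the start button that it was hiding fully in, hold it in for a second and let it come out again. Work gently: the diffuser only stands loose on its board and must not be shoved or leaned on, and the card holder, the wooden hand and the reed bottle stay where they are.

Things in the scene. Friction and masses are not known exactly. Their poses are not given: they have to be found in the camera images.
- tray: flat marble board, 220 x 280 mm, 6 mm thick, fixed on the table, on which the diffuser stands; origin at the centre of its underside
- diffuser: white scent diffuser, 2.2 kg (+-15 %), loose on four rubber feet; slides if pushed level with more than about 9 N. 170 mm deep (x), 210 wide (y); deck 89 mm high at the rear (x -4 to +85 mm), sloping panel at the front (x -85 to -4 mm), rising rearward at 36 deg (0.628 rad). Origin: centre of underside; x to its rear, z up. The front faces away from the robot.
- handle_mid (a point): middle of the level steel carrying-handle bar (11 mm thick, 200 mm along diffuser y) that passes just above the button, at diffuser x = -54, y = 0, z = 124 mm; each end slopes back to the deck at x = +10 mm. Because of it the panel is reached only with a tilted tool: fingers along the panel's normal, in front of and below the bar.
- neck_mouth (a point): centre of the mouth of the glass filler neck on the deck (diffuser frame x = 42, y = 0, z = 121 mm): upright tube, bore 27 mm, outside 41 mm, 32 mm deep. Axes as the diffuser's.
- stopper: pale wooden stopper, 40 g, 54 mm tall, standing foot down on a 5 mm thick, 100 mm square cork coaster. Round: plug tapering from 18 mm across at the foot to 24 mm at height 26 mm, flange 38 mm across from 26 to 30 mm, grip knob 28 mm across from 30 to 54 mm. Origin: centre of its foot; z up its axis. When seated the flange lies on the neck's rim, the origin 26 mm below neck_mouth.
- panel (a point): control panel frame, fixed in the diffuser at x = -44.5, y = -24, z = 59.4 mm: origin on the panel's surface on the button's axis, x up the slope to the rear, y along the child lock's slide, z square out of the panel. Two rails 17 mm high run along y at x = +-25.5 to +-31.5 mm, from y = -24 to +72 mm. The handle bar's axis is at x = 30, z = 58 mm here.
- lock_ridge (a point): centre of the top of the ridge on the child-lock cover; axes as the panel's. The cover is a grey plate 50 mm (panel x) by 44 mm (y), top 19 mm above the panel; in its middle stands a ridge 22 mm long (x), 10 mm wide (y), its top 35.5 mm above the panel. Pinch the ridge across y, or push it.
- lock (a joint): child-lock cover, m: 0 = closed, centred over the button; slides to panel +y up to a stop at 0.048 (fully aside). Needs about 2.5 N, stays where it is left. It can start up to 6 mm open and still hides the button.
- button (a joint): start button, m: 0 = out, 0.006 = fully in. Spring: 1.8 N to start, 6 N fully in, then a hard stop; springs out when released. Grey cap 24 mm across, centred on the panel's z axis, hidden under the closed cover. Its face stands 9.5 to 14.5 mm above the panel when out; this varies from unit to unit and is not reported: find it by touch.
- card_holder: clear card stand with cards, 50 x 100 mm, 52 mm tall; origin at the centre of its underside. Bystander, on the other side of the diffuser from the coaster.
- wooden_hand: jointed-look wooden display hand, 66 mm wide foot, 204 mm tall; origin at the centre of its underside. Bystander beyond the coaster or the card holder.
- reed_bottle: glass scent bottle with sticks, 74 mm wide, 210 mm tall; origin at the centre of its underside. Bystander beyond the coaster or the card holder.
Not all that is in view belongs to the job. There is more than one size of the stopper; the job needs the middle-sized.

How it is judged:
By the outcome, as a careful person would: the job done as asked, in the order asked, and still so for the second after the job is handed in, with the robot touching nothing.
It also fails if it takes over 72 s, if anything falls off the work surface, if the arm or the gripper's body presses on something with over 40 N, if the wrist force passes 120 N, or if a joint passes its speed limit or range.

## Working session

There is one attempt and no reset: what is moved stays moved. The work goes in short steps, Python scripts to look and compute and a tool call to move; the robot and the scene stay as the last step left them, time stands still between calls to the robot, and variables do not carry over. Pictures are saved under pics/ and viewed, at most 10 in all, crops included, and the job is handed in when it is done.

Besides the shell and the picture viewer there is one more tool, called after "Call:" as name(argument=value, ...) on one line, values as JSON. servo_tool: Moves the arm, as the interface text tells. Its arguments: {"type":"object","properties":{"commands":{"type":"array","items":{"type":"array","items":{"type":"array","items":{"type":"number"}}}}},"required":["commands"]}

```bash
ls; mkdir -p pics
python3 - <<'E'
from station import r
import cv2,json,pickle
d={}
for n in("scene","side"):
    c=r.capture(n); d[n]=c; cv2.imwrite(f"pics/{n}0.png",c["pixels"][:,:,::-1])
    print(n,c["camera_matrix"],c["dist"],c["R"],c["t"])
pickle.dump(d,open("c0.pkl","wb"))
print(r.sense())
E
```

```text
pics
scene [[385.37680361   0.         324.23063752]
 [  0.         385.37680361 208.3773246 ]
 [  0.           0.           1.        ]] [-0.03054422  0.          0.          0.          0.        ] [[-0.59471628  0.80375188 -0.01718906]
 [ 0.60144463  0.43063299 -0.6729187 ]
 [-0.5334575  -0.41053398 -0.7395167 ]] [ 0.3680761  -0.25875576  1.44546478]
side [[456.74784402   0.         309.19947146]
 [  0.         456.74784402 195.6733209 ]
 [  0.           0.           1.        ]] [-0.10945455  0.          0.          0.          0.        ] [[ 0.99796603 -0.06260554  0.01201477]
 [-0.02692931 -0.58484995 -0.81069436]
 [ 0.0577808   0.80872188 -0.5853463 ]] [-0.55043779  0.07804423  1.25145469]
{'time_s': 0.1, 'joints': array([-5.64578148e+01,  2.20851854e+01,  3.88319646e-01, -2.44601087e-02,
       -6.84114568e+01, -1.48162049e+01]), 'joint_velocities': array([ 0.10273846, -0.08003549,  0.27848768,  0.14509411,  0.00926596,
        0.02941738]), 'effort': array([-3.89915249e-04, -3.91689241e+01,  1.87934661e+01,  4.23189238e+00,
        1.34468341e-02, -7.49779451e-05]), 'tcp_pos': array([ 0.2004974 , -0.59142637,  0.23258838]), 'ee_rot': array([[-9.47115302e-01, -3.20892653e-01, -7.13766520e-04],
       [-3.20893432e-01,  9.47113606e-01,  1.79507715e-03],
       [ 9.99909128e-05,  1.92918803e-03, -9.99998134e-01]]), 'wrist_force': array([ 0.0523991 , -0.52389647, -0.37919627]), 'moment': array([0.00109055, 0.01729459, 0.0275693 ]), 'gripper_force': 0.0, 'gripper_width': 0.9978407437396679}
```

View pics/scene0.png

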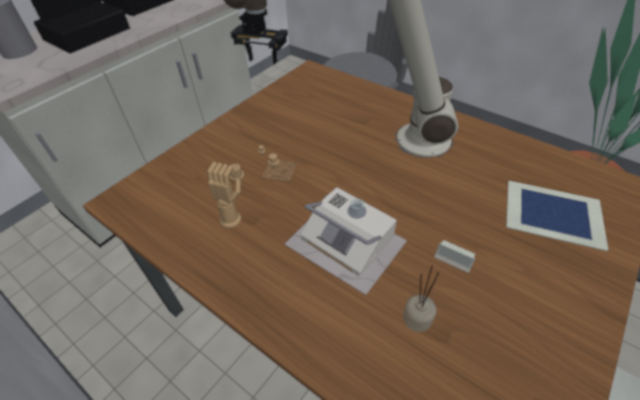

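View pics/side0.png

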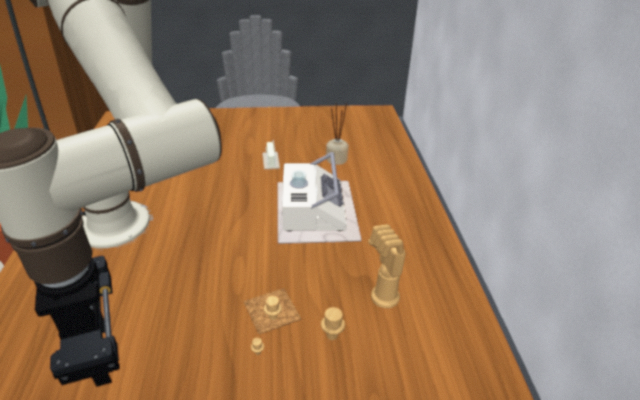

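The scene view shows the diffuser at about (350,230) with its front facing away from the robot. The side view shows the middle stopper on its coaster at (272,304), the small one at (257,345), the large one at (333,320), and the hand at (387,265). I'll enlarge both views.

Run:
```python
import cv2,pickle,numpy as np
d=pickle.load(open("c0.pkl","rb"))
a=d["scene"]["pixels"][180:290,280:410]; b=d["side"]["pixels"][150:250,265:365]; c=d["side"]["pixels"][280:360,240:350]
a=cv2.resize(a,None,fx=6,fy=6*0.9,interpolation=cv2.INTER_CUBIC)
a=cv2.resize(d["scene"]["pixels"][185:290,285:410],None,fx=5.5,fy=5.5,interpolation=cv2.INTER_CUBIC)
cv2.imwrite("pics/a.png",a[:,:,::-1])
b=cv2.resize(b,None,fx=4,fy=4,interpolation=cv2.INTER_CUBIC); c=cv2.resize(d["side"]["pixels"][280:360,245:345],None,fx=4,fy=4,interpolation=cv2.INTER_CUBIC)
h=np.zeros((400,800,3),np.uint8); h[:,:400]=b; h[:320,400:]=c
cv2.imwrite("pics/b.png",h[:,:,::-1])
```

```text
(no output)
```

View pics/a.png

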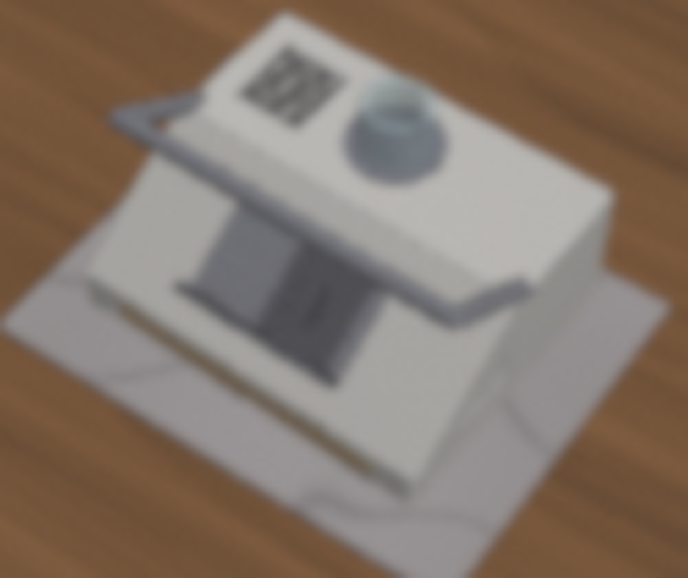

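View pics/b.png

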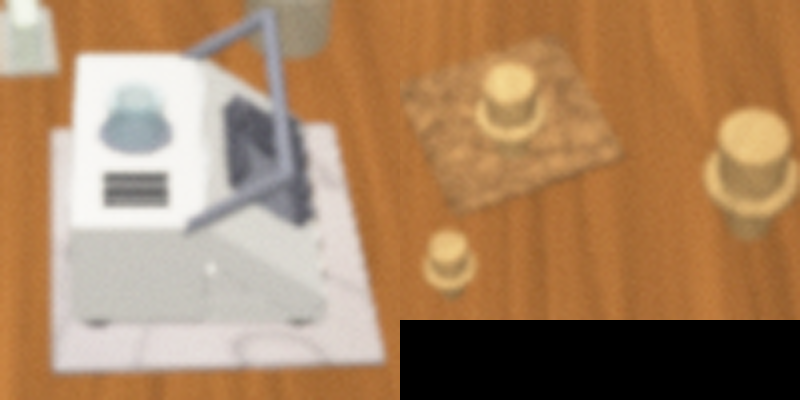

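```bash
cat > h.py <<'E'
import cv2,numpy as np
from scipy.optimize import least_squares
from scipy.spatial.transform import Rotation as Ro
def proj(c,P): 
    return cv2.projectPoints(np.atleast_2d(np.array(P,float)),cv2.Rodrigues(c["R"])[0],np.array(c["t"]),c["camera_matrix"],np.array(c["dist"]))[0][:,0]
def triang(obs):  # [(cam,(u,v))]
    s=least_squares(lambda X:np.concatenate([proj(c,X)[0]-p for c,p in obs]),[0.5,-0.1,0.05]); return s.x,s.fun
def onz(c,p,z): # pixel to plane
    return least_squares(lambda X:proj(c,[X[0],X[1],z])[0]-p,[0.5,-0.1]).x
E
python3 - <<'E'
from h import *
import pickle
d=pickle.load(open("c0.pkl","rb")); A=d["scene"];B=d["side"]
a=lambda u,v:(285+u/5.5-.4,185+v/5.5-.4); b=lambda u,v:(265+u/4-.4,150+v/4-.4)
L=[(A,(85,105,89),a(285,12)),(A,(85,-105,89),a(612,192)),(A,(-54,100,124),a(115,115)),(A,(-54,-100,124),a(455,315)),(A,(42,0,121),a(395,97)),
(B,(85,105,89),b(70,225)),(B,(85,-105,89),b(78,55)),(B,(-4,105,89),b(210,228)),(B,(-4,-105,89),b(200,58)),(B,(-54,100,124),b(290,178)),(B,(-54,-100,124),b(268,14)),(B,(42,0,121),b(135,92))]
def f(q):
    R=Ro.from_euler('z',q[2]).as_matrix()
    return np.concatenate([proj(c,R@np.array(P)/1e3+[q[0],q[1],.006+q[3]])[0]-p for c,P,p in L])
s=least_squares(f,[.6,0,3.14,0],loss='soft_l1'); print(s.x[:3],np.degrees(s.x[2]),s.x[3]);print(f(s.x).reshape(-1,2).round(1))
R=Ro.from_euler('z',s.x[2]).as_matrix()
for n,P in(("neck",(42,0,121)),("panel",(-44.5,-24,59.4))): print(n,R@np.array(P)/1e3+[s.x[0],s.x[1],.006])
c=lambda u,v:(245+(u-400)/4-.4,280+v/4-.4)
print("stopper top",onz(B,c(511,79),.059),"flange",onz(B,c(508,115),.034), triang([(B,c(511,79)),(A,(273,156))]))
print("coaster",[onz(B,c(*p),.005) for p in((560,38),(622,150),(460,212),(400,88))])
print("big",onz(B,c(755,135),.07),"small",onz(B,c(448,243),.04),"hand base",onz(B,(386,297),0),proj(A,[*onz(B,(386,297),0),.0]))
E
```

```text
[0.56460955 0.03701682 3.10132428] 177.69279209554858 -8.70395164167021e-05
[[-1.5 -0. ]
 [-0.5  0.2]
 [-0.4  1.2]
 [-1.5  1.1]
 [-0.8  1.3]
 [-0.5 -0. ]
 [-0.6 -0.7]
 [-0.8 -0.9]
 [-0.8 -1.5]
 [-0.9 -0.7]
 [-0.3  0.1]
 [-0.1  0.4]]
neck [0.5226436  0.03870763 0.127     ]
panel [0.61003966 0.0592059  0.0654    ]
stopper top [ 0.45077472 -0.3454898 ] flange [ 0.44820401 -0.34884135] (array([ 0.44951766, -0.3435433 ,  0.05789404]), array([-0.57154503, -0.3270161 , -0.841678  ,  0.62481983]))
coaster [array([ 0.47723414, -0.26785189]), array([ 0.50942855, -0.3520398 ]), array([ 0.42163343, -0.38954178]), array([ 0.38584782, -0.30177707])]
big [ 0.57486785 -0.39894949] small [ 0.41854629 -0.43517226] hand base [ 0.71102466 -0.30077607] [[228.35680874 221.10380007]]
```

Call:
servo_tool(commands=[[[0,-30,15,0,0,0,0],[0,-70,34,0,0,0,0],[0,-110,53,0,0,0,0],[0,-150,73,0,0,0,0],[0,-190,92,0,0,0,0]]])

```text
time_s: 0.6
tcp_pos: [0.3518, -0.4422, 0.2331]
ee_rot: [[-0.947, -0.321, -0.001], [-0.321, 0.947, 0.001], [0.0, 0.001, -1.0]]
wrist_force: [1.1, -0.2, 0.7]
gripper_width: 0.999
gripper_force: 0.0
```

Call:
servo_tool(commands=[[[0,-40,20,0,0,0,0],[0,-80,40,10,0,0,0],[0,-110,55,20,0,0,0],[0,-125,61,30,0,0,0],[0,-125,61,34,0,0,0]]])

```text
time_s: 1.1
tcp_pos: [0.4505, -0.3444, 0.1979]
ee_rot: [[-0.946, -0.324, -0.002], [-0.324, 0.946, 0.001], [0.002, 0.002, -1.0]]
wrist_force: [-0.3, -0.0, -0.5]
gripper_width: 0.999
gripper_force: 0.0
```

Run:
```python
from station import r
import cv2,pickle
from h import *
c=r.capture("wrist"); pickle.dump(c,open("w1.pkl","wb")); cv2.imwrite("pics/w1.png",c["pixels"][:,:,::-1])
s=r.sense(); print(s["time_s"],s["tcp_pos"],s["ee_rot"],s["wrist_force"]); print(c["R"],c["t"], -c["R"].T@c["t"])
print(proj(c,[[.450,-.346,.059],[.4485,-.328,.005]]))
```

```text
1.15 [ 0.44947831 -0.34509396  0.19770222] [[-0.94668146 -0.32215676 -0.00304034]
 [-0.32216237  0.94668313  0.0015673 ]
 [ 0.00237332  0.00246321 -0.99999415]] [-1.21684842  0.26270022 -0.77354726]
[[-0.32440471  0.94591552  0.00232601]
 [ 0.9039131   0.30927333  0.2954507 ]
 [ 0.27875203  0.09794811 -0.95535516]] [ 0.47186908 -0.32511536  0.26631446] [ 0.37271689 -0.37188377  0.34938288]
[[313.88049147 191.94896984]
 [330.7908224  182.01192053]]
```

View pics/w1.png

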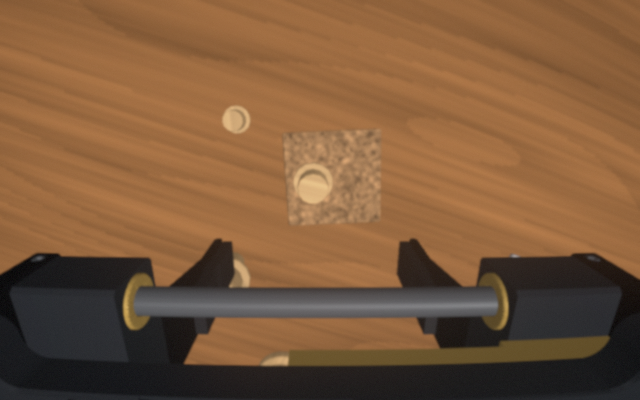

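The middle stopper is at about (313,185) on the coaster, between the fingers' reach. I'll fit its silhouette for a finer position.

Run:
```python
from h import *
import pickle
c=pickle.load(open("w1.pkl","rb")); im=c["pixels"].astype(int)
roi=im[155:220,288:342]; print(im[189,313],im[205,350],im[171,300])
m=((roi[:,:,0]>165)&(roi[:,:,1]>130)).astype(np.uint8)
n,l,st,ce=cv2.connectedComponentsWithStats(m); i=1+st[1:,4].argmax(); print(st[i]+[288,155,0,0,0],ce[i]+[288,155])
t=np.linspace(0,6.28,60)
def sil(x,y):
    P=[[x+r*np.cos(k),y+r*np.sin(k),z] for r,z in((.019,.031),(.019,.035),(.014,.035),(.014,.059)) for k in t]
    p=proj(c,P); M=np.zeros((400,640),np.uint8); 
    for j in (slice(0,120),slice(120,240)): cv2.fillConvexPoly(M,cv2.convexHull(np.round(p[j]*16).astype(np.int32)),1,shift=4)
    return p,M
T=np.zeros((400,640),np.uint8); T[155:220,288:342]=(l==i)
T=cv2.morphologyEx(T,cv2.MORPH_CLOSE,np.ones((7,7)))
best=max((( (sil(x,y)[1]&T).sum()/(sil(x,y)[1]|T).sum(),x,y) for x in np.arange(.44,.46,.001) for y in np.arange(-.355,-.335,.001)))
print(best,cv2.boundingRect(T),cv2.boundingRect(sil(*best[1:])[1]))
```

```text
[220 179 127] [150 113  79] [219 178 127]
[ 288  155   54   65 2144] [314.48134328 185.21175373]
(np.float64(0.5315175097276265), np.float64(0.446), np.float64(-0.347)) (288, 155, 54, 65) (294, 160, 41, 44)
```

Run:
```python
from h import *
import pickle
c=pickle.load(open("w1.pkl","rb")); im=c["pixels"].astype(int)
t=np.linspace(0,6.28,60)
def sil(x,y):
    P=[[x+r*np.cos(k),y+r*np.sin(k),z] for r,z in((.019,.031),(.019,.035),(.014,.035),(.014,.059)) for k in t]
    p=proj(c,P); M=np.zeros((400,640),np.uint8)
    for j in (slice(0,120),slice(120,240)): cv2.fillConvexPoly(M,cv2.convexHull(np.round(p[j]*16).astype(np.int32)),1,shift=4)
    return M
roi=im[155:220,288:342]
for th in (180,190,200):
    m=(roi[:,:,0]>th).astype(np.uint8)
    n,l,st,ce=cv2.connectedComponentsWithStats(m); i=l[34,25]
    T=np.zeros((400,640),np.uint8); T[155:220,288:342]=(l==i)
    T=cv2.morphologyEx(T,cv2.MORPH_CLOSE,np.ones((9,9)))
    g=[((sil(x,y)&T).sum()/(sil(x,y)|T).sum(),x,y) for x in np.arange(.442,.458,.001) for y in np.arange(-.354,-.338,.001)]
    b=max(g); print(th,b,cv2.boundingRect(T),cv2.boundingRect(sil(*b[1:])))
```

```text
180 (np.float64(0.8015587529976019), np.float64(0.448), np.float64(-0.348)) (290, 155, 52, 52) (293, 162, 41, 43)
190 (np.float64(0.8933333333333333), np.float64(0.449), np.float64(-0.348)) (293, 155, 41, 49) (292, 163, 41, 43)
200 (np.float64(0.8706140350877193), np.float64(0.449), np.float64(-0.347)) (294, 164, 39, 40) (293, 163, 41, 44)
```

Call:
servo_tool(commands=[[[0,1,-1,30,0,0,0],[0,1,-1,65,0,0,0],[0,1,-1,100,0,0,0],[0,1,-1,130,0,0,0],[0,1,-1,145,0,0,0]]])

```text
time_s: 1.65
tcp_pos: [0.4465, -0.3478, 0.0519]
ee_rot: [[-0.948, -0.318, -0.004], [-0.318, 0.948, 0.002], [0.003, 0.003, -1.0]]
wrist_force: [0.0, 1.0, 0.3]
gripper_width: 1.0
gripper_force: 0.0
```

Call:
servo_tool(commands=[[[0,0,0,4,0,0,0],[0,0,0,4,0,0,0],[1,0,0,4,0,0,0],[1,0,0,4,0,0,0],[1,0,0,4,0,0,0]]])

```text
time_s: 2.15
tcp_pos: [0.4497, -0.3475, 0.0516]
ee_rot: [[-0.947, -0.321, 0.002], [-0.321, 0.947, -0.001], [-0.002, -0.001, -1.0]]
wrist_force: [1.2, 0.4, -0.6]
gripper_width: 0.812
gripper_force: 0.0
```

Call:
servo_tool(commands=[[[1,0,0,0,0,0,0],[1,0,0,0,0,0,0],[1,0,0,0,0,0,0],[1,0,0,0,0,0,0],[1,0,0,0,0,0,0]]])

```text
time_s: 2.65
tcp_pos: [0.4492, -0.3471, 0.0505]
ee_rot: [[-0.947, -0.321, -0.0], [-0.321, 0.947, 0.0], [0.0, 0.0, -1.0]]
wrist_force: [-0.2, -0.3, -0.0]
gripper_width: 0.357
gripper_force: 0.0
```

Run:
```python
from station import r
import cv2,pickle
s=r.sense(); print(s["time_s"],s["tcp_pos"],s["ee_rot"],s["wrist_force"],s["gripper_width"]*87,s["gripper_force"])
c=r.capture("wrist"); cv2.imwrite("pics/w2.png",c["pixels"][:,:,::-1])
```

```text
2.65 [ 0.44922597 -0.34710313  0.05051584] [[-9.47046956e-01 -3.21095082e-01 -1.09531620e-04]
 [-3.21095088e-01  9.47046959e-01  3.91494152e-05]
 [ 9.11609029e-05  7.22463996e-05 -9.99999993e-01]] [-0.21097676 -0.26590396 -0.04078017] 31.077636530934807 0.0
```

Call:
servo_tool(commands=[[[1,0,0,0,0,0,0],[1,0,0,0,0,0,0],[1,0,0,0,0,0,0],[1,0,0,0,0,0,0],[1,0,0,0,0,0,0]]])

```text
time_s: 3.2
tcp_pos: [0.4492, -0.3471, 0.0505]
ee_rot: [[-0.947, -0.321, -0.0], [-0.321, 0.947, 0.0], [0.0, 0.0, -1.0]]
wrist_force: [0.2, -0.6, 0.7]
gripper_width: 0.315
gripper_force: 30.0
```

Call:
servo_tool(commands=[[[1,0,0,-30,0,0,0],[1,0,0,-65,0,0,0],[1,0,0,-100,0,0,0],[1,0,0,-135,0,0,0],[1,0,0,-170,0,0,0]]])

```text
time_s: 3.7
tcp_pos: [0.4489, -0.347, 0.222]
ee_rot: [[-0.947, -0.321, -0.0], [-0.321, 0.947, 0.0], [0.0, 0.0, -1.0]]
wrist_force: [0.4, -0.3, -0.3]
gripper_width: 0.31
gripper_force: 30.0
```

Run:
```python
from station import r
import cv2,pickle,numpy as np
s=r.sense(); print(s["time_s"],s["tcp_pos"],s["ee_rot"],s["wrist_force"],s["gripper_width"]*87,s["gripper_force"])
c=r.capture("wrist"); d=r.capture("side")
a=c["pixels"][190:330,180:460]; b=d["pixels"][150:300,200:400]
a=cv2.resize(a,(784,392)); cv2.imwrite("pics/w2.png",a[:,:,::-1]); cv2.imwrite("pics/s2.png",d["pixels"][:,:,::-1])
```

```text
3.7 [ 0.44889138 -0.34698742  0.22196612] [[-9.47092592e-01 -3.20960459e-01 -7.08722771e-05]
 [-3.20960466e-01  9.47092582e-01  1.39998139e-04]
 [ 2.21887411e-05  1.55338399e-04 -9.99999988e-01]] [ 0.38933823 -0.29408538 -0.34836261] 26.941193867896143 30.000184178352356
```

View pics/w2.png

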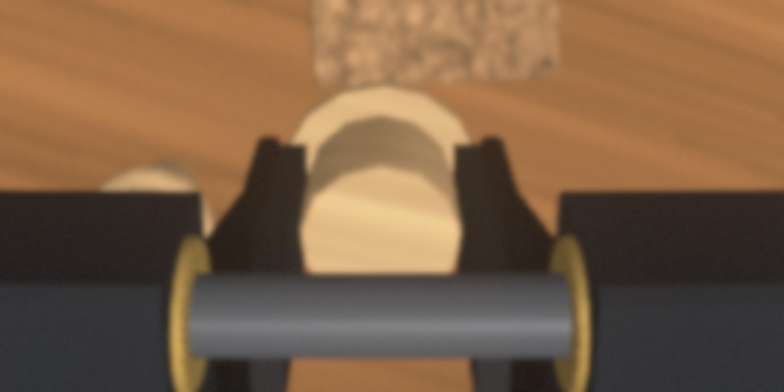

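The stopper is held squarely between the pads: the flange's upper apex is at about (315.7,221.4) and the knob top's apex at (316,250) in the full image.

Run:
```python
from station import r
from h import *
s=r.sense();c=r.capture("wrist");p=s["tcp_pos"];R=s["ee_rot"]
t=np.linspace(0,6.28,200)
for ox in(-2,-1,0,1,2,3):
    f=proj(c,[p+R@np.array([ox+19*np.cos(k),19*np.sin(k),15.5])/1e3 for k in t]); g=proj(c,[p+R@np.array([ox+14*np.cos(k),14*np.sin(k),-8.5])/1e3 for k in t])
    print(ox,f[f[:,1].argmin()].round(1),g[g[:,1].argmin()].round(1),f[:,0].min().round(1),f[:,0].max().round(1))
a=np.array([.5226,.0387]);print(R.T@np.array([a[0]-.4492,a[1]+.3471,0])*1e3, np.degrees(np.arctan2(R[1,1],R[0,1])))
```

```text
-2 [316.2 226.2] [316.3 255.3] 281.1 351.1
-1 [316.2 224.4] [316.3 253.3] 281.1 351.2
0 [316.2 222.6] [316.3 251.3] 281.0 351.2
1 [316.2 220.8] [316.3 249.4] 281.0 351.3
2 [316.2 219. ] [316.3 247.4] 280.9 351.4
3 [316.2 217.2] [316.3 245.4] 280.8 351.4
[-193.6886962   341.63046031   -1.58668013] 108.77602483960855
```

Call:
servo_tool(commands=[[[1,-20,27,0,0,0,0.04],[1,-44,60,-5,0,0,0.12],[1,-70,95,-10,0,0,0.2],[1,-96,130,-10,0,0,0.29],[1,-122,165,-10,0,0,0.368]]])

```text
time_s: 4.35
tcp_pos: [0.5113, -0.15, 0.2293]
ee_rot: [[-0.999, 0.045, -0.002], [0.045, 0.999, 0.0], [0.002, 0.0, -1.0]]
wrist_force: [0.5, -0.8, -1.2]
gripper_width: 0.311
gripper_force: 30.0
```

Run:
```python
from station import r
import numpy as np
s=r.sense();R=s["ee_rot"];print(s["tcp_pos"],R);print(R.T@(np.array([.5726,.0367,s["tcp_pos"][2]])-s["tcp_pos"])*1e3)
```

```text
[ 0.51132867 -0.15000929  0.22930373] [[-9.98977743e-01  4.51512924e-02 -2.19772048e-03]
 [ 4.51505173e-02  9.98980115e-01  4.01049584e-04]
 [ 2.21358697e-03  3.01411392e-04 -9.99997505e-01]]
[-5.27786692e+01  1.89285345e+02 -5.97775641e-02]
```

Call:
servo_tool(commands=[[[1,-11,40,0,0,0,0],[1,-23,85,0,0,0,0],[1,-36,130,0,0,0,0],[1,-47,170,0,0,0,0],[1,-52,191,0,0,0,0]]])

```text
time_s: 4.85
tcp_pos: [0.5717, 0.0399, 0.2287]
ee_rot: [[-0.999, 0.039, -0.003], [0.039, 0.999, -0.0], [0.002, -0.0, -1.0]]
wrist_force: [0.0, -0.2, -0.0]
gripper_width: 0.314
gripper_force: 30.0
```

Call:
servo_tool(commands=[[[1,0,0,0,0,0,0],[1,0,0,0,0,0,0],[1,0,0,0,0,0,0],[1,0,0,0,0,0,0],[1,0,0,0,0,0,0]]])

```text
time_s: 5.35
tcp_pos: [0.5714, 0.036, 0.2306]
ee_rot: [[-0.999, 0.043, -0.0], [0.043, 0.999, 0.0], [0.0, 0.0, -1.0]]
wrist_force: [0.3, 0.3, -1.4]
gripper_width: 0.311
gripper_force: 30.0
```

Run:
```python
from station import r
import cv2,pickle
from h import *
s=r.sense();c=r.capture("wrist");print(s["tcp_pos"],s["ee_rot"]);pickle.dump((s,c),open("w3.pkl","wb"))
print(proj(c,[[.5226,.0387,.127]]))
cv2.imwrite("pics/w3.png",cv2.resize(c["pixels"],(800,500),interpolation=cv2.INTER_CUBIC)[:,:,::-1])
```

```text
[0.57141753 0.03603089 0.23061823] [[-9.99092770e-01  4.25868269e-02 -8.48886452e-06]
 [ 4.25868268e-02  9.99092770e-01  1.44723458e-06]
 [ 8.54279629e-06  1.08440780e-06 -1.00000000e+00]]
[[317.05253773 142.52468286]]
```

View pics/w3.png

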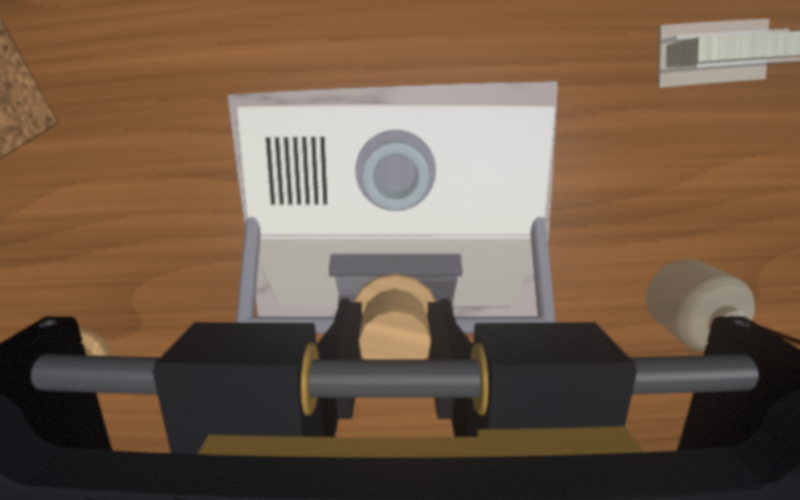

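Run:
```python
import pickle
from h import *
s,c=pickle.load(open("w3.pkl","rb"))
im=c["pixels"].astype(int)
print(im[140,280:356].sum(1)//3); print(im[100:176,317].sum(1)//3)
k=lambda u,v:((u+.5)/1.25-.5,(v+.5)/1.25-.5)
L=[((85,105,89),k(238,106)),((85,-105,89),k(551,107)),((-4,105,89),k(246,235)),((-4,-105,89),k(546,237)),((42,0,121),k(396,175.5))]
def f(q):
    R=Ro.from_euler('z',q[2]).as_matrix()
    return np.concatenate([proj(c,R@np.array(P)/1e3+[q[0],q[1],.006])[0]-p for P,p in L])
q=least_squares(f,[.565,.037,3.1]).x; print(q,np.degrees(q[2]),f(q).reshape(-1,2).round(1))
print(Ro.from_euler('z',q[2]).as_matrix()@[.042,0,.121]+[q[0],q[1],.006])
t=np.linspace(0,6.28,100)
for rr in(.0205,.0135):
  p=proj(c,[[.5226+rr*np.cos(a),.0387+rr*np.sin(a),.127] for a in t]); print(p.min(0),p.max(0))
```

```text
[217 218 215 205 181 155 145 143 142 145 155 163 166 167 168 169 169 162
 152 141 140 140 141 140 140 140 141 140 140 141 140 143 145 145 144 143
 144 144 144 143 141 142 141 142 141 142 142 144 144 143 143 137 130 126
 135 151 162 167 168 169 168 169 164 156 147 144 144 155 181 206 216 218
 217 219 218 218]
[217 216 208 187 160 146 143 142 143 143 142 140 139 143 157 169 173 173
 172 169 166 162 151 144 142 143 143 145 143 143 143 144 144 143 144 145
 144 144 144 144 144 144 144 145 144 144 144 144 144 144 145 143 141 138
 136 132 133 134 138 151 163 169 172 170 168 168 164 163 174 196 211 216
 216 216 217 217]
[0.56375766 0.03639051 3.09762566] 177.4808766600699 [[-3.5 -1.1]
 [ 5.1 -1.2]
 [ 0.1  1.6]
 [-1.5  0.5]
 [-0.3  1.2]]
[0.52179825 0.03823653 0.127     ]
[289.57265787 114.4032074 ] [344.51934768 169.47458444]
[298.95778491 124.13630202] [335.14670738 160.40295983]
```

Neck mouth refined to (0.5217, 0.0382, 0.127). Next I move over it and descend partway.

Call:
servo_tool(commands=[[[1,20,0,0,0,0,0],[1,40,0,10,0,0,0],[1,49,0,25,0,0,0],[1,49,0,40,0,0,0],[1,49,0,48,0,0,0]]])

```text
time_s: 5.9
tcp_pos: [0.5219, 0.0385, 0.1818]
ee_rot: [[-0.999, 0.042, -0.001], [0.042, 0.999, -0.0], [0.001, -0.0, -1.0]]
wrist_force: [0.6, -0.2, 1.1]
gripper_width: 0.317
gripper_force: 30.0
```

Call:
servo_tool(commands=[[[1,0,0,0,0,0,0],[1,0,0,0,0,0,0],[1,0,0,0,0,0,0],[1,0,0,0,0,0,0],[1,0,0,0,0,0,0]]])

```text
time_s: 6.4
tcp_pos: [0.5229, 0.0391, 0.183]
ee_rot: [[-0.999, 0.041, 0.001], [0.041, 0.999, 0.0], [-0.001, 0.0, -1.0]]
wrist_force: [-0.6, -0.7, -0.5]
gripper_width: 0.314
gripper_force: 30.0
```

Run:
```python
from station import r
import cv2,pickle
from h import *
s=r.sense();print(s["tcp_pos"],s["wrist_force"])
a=r.capture("side")["pixels"][140:220,250:340];c=r.capture("scene")["pixels"][150:240,310:400];w=r.capture("wrist");b=w["pixels"][190:290,250:385]
pickle.dump((s,w),open("w4.pkl","wb"))
z=lambda i,w,h:cv2.resize(i,(w,h),interpolation=cv2.INTER_CUBIC)
o=np.zeros((600,800,3),np.uint8);o[:300,:337]=z(a,337,300);o[:300,400:700]=z(c,300,300);o[300:,:400]=z(b,400,296)[:300].repeat(1,0) if 0 else cv2.copyMakeBorder(z(b,400,296),0,4,0,0,0)
cv2.imwrite("pics/w4.png",o[:,:,::-1])
```

```text
[0.52294229 0.03906971 0.18295386] [-0.63778092 -0.74570616 -0.54338801]
```

View pics/w4.png

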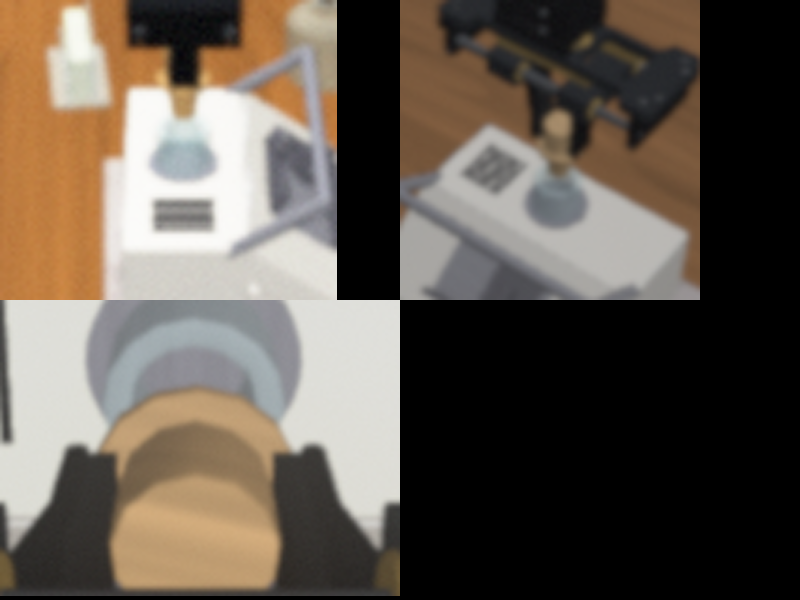

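The plug's foot stands centred over the mouth in both outside views, and the wrist view shows flange and ring centred at u≈195. I'll check the depth axis numerically.

Run:
```python
import pickle
from h import *
s,c=pickle.load(open("w4.pkl","rb"))
t=np.linspace(0,6.28,200);p=s["tcp_pos"]
def ap(x,y,z,rr): q=proj(c,[[x+rr*np.cos(a),y+rr*np.sin(a),z] for a in t]); return q[q[:,1].argmin()].round(1)
print("meas ring",190+21/2.963,"inner",190+47/2.963,"flange",190+88/2.963, "knob top",190+174/2.963)
for x in(.520,.521,.522,.523): print(x,ap(x,.0382,.127,.0205),ap(x,.0382,.127,.0135))
for x in(-1,0,1,2): print(x,ap(p[0]-x/1e3,p[1],p[2]-.0155,.019),ap(p[0]-x/1e3,p[1],p[2]+.0085,.014))
```

```text
meas ring 197.08741140735742 inner 205.86230172122848 flange 219.69962875464057 knob top 248.72426594667567
0.52 [315.2 193.1] [315.1 203.7]
0.521 [315.2 194.7] [315.2 205.2]
0.522 [315.3 196.2] [315.2 206.7]
0.523 [315.4 197.7] [315.3 208.1]
-1 [317.2 224.3] [317.4 253.3]
0 [317.1 222.6] [317.3 251.3]
1 [317.  220.8] [317.2 249.4]
2 [316.9 219. ] [317.1 247.4]
```

Call:
servo_tool(commands=[[[1,0,0,6,0,0,0],[1,0,0,12,0,0,0],[1,0,0,18,0,0,0],[1,0,0,23,0,0,0],[1,0,0,27,0,0,0]]])

```text
time_s: 7.05
tcp_pos: [0.5225, 0.0389, 0.1548]
ee_rot: [[-0.999, 0.041, -0.001], [0.041, 0.999, -0.0], [0.001, -0.0, -1.0]]
wrist_force: [0.9, 0.3, -1.0]
gripper_width: 0.31
gripper_force: 30.0
```

Call:
servo_tool(commands=[[[1,0,0,1,0,0,0],[1,0,0,2,0,0,0],[1,0,0,3,0,0,0],[1,0,0,4,0,0,0],[1,0,0,5,0,0,0]]])

```text
time_s: 7.55
tcp_pos: [0.5228, 0.039, 0.1506]
ee_rot: [[-0.999, 0.041, 0.0], [0.041, 0.999, 0.0], [-0.0, 0.0, -1.0]]
wrist_force: [0.2, -0.1, 0.1]
gripper_width: 0.316
gripper_force: 30.0
```

Free so far, with about 4 mm left.

Call:
servo_tool(commands=[[[1,0,0,0.5,0,0,0],[1,0,0,1,0,0,0],[1,0,0,1.5,0,0,0],[1,0,0,2,0,0,0],[1,0,0,2.5,0,0,0]]])

```text
time_s: 8.05
tcp_pos: [0.5227, 0.039, 0.148]
ee_rot: [[-0.999, 0.041, 0.0], [0.041, 0.999, 0.0], [-0.0, 0.0, -1.0]]
wrist_force: [0.2, -0.0, -0.5]
gripper_width: 0.314
gripper_force: 30.0
```

Call:
servo_tool(commands=[[[1,0,0,0.3,0,0,0],[1,0,0,0.6,0,0,0],[1,0,0,0.9,0,0,0],[1,0,0,1.2,0,0,0],[1,0,0,1.2,0,0,0]]])

```text
time_s: 8.55
tcp_pos: [0.5227, 0.039, 0.1468]
ee_rot: [[-0.999, 0.041, -0.0], [0.041, 0.999, 0.0], [0.0, 0.0, -1.0]]
wrist_force: [0.2, -0.5, -0.1]
gripper_width: 0.31
gripper_force: 30.0
```

Call:
servo_tool(commands=[[[1,0,0,0.3,0,0,0],[1,0,0,0.6,0,0,0],[1,0,0,0.8,0,0,0],[1,0,0,1,0,0,0],[1,0,0,1,0,0,0]]])

```text
time_s: 9.05
tcp_pos: [0.5227, 0.039, 0.1463]
ee_rot: [[-0.999, 0.041, 0.0], [0.041, 0.999, -0.0], [-0.0, -0.0, -1.0]]
wrist_force: [-1.4, 1.2, 3.8]
gripper_width: 0.314
gripper_force: 30.0
```

Contact force of 3.8 N at the expected height, so the flange is on the rim. I'll release and back off.

Call:
servo_tool(commands=[[[0.4,0,0,-0.5,0,0,0],[0.4,0,0,-0.5,0,0,0],[0.4,0,0,-0.5,0,0,0],[0.4,0,0,-0.5,0,0,0],[0.4,0,0,-0.5,0,0,0]]])

```text
time_s: 9.55
tcp_pos: [0.5227, 0.039, 0.1462]
ee_rot: [[-0.999, 0.041, -0.0], [0.041, 0.999, -0.0], [0.0, -0.0, -1.0]]
wrist_force: [-0.1, -0.0, 0.4]
gripper_width: 0.586
gripper_force: 0.0
```

Call:
servo_tool(commands=[[[0.4,0,0,0,0,0,0],[0.4,0,0,-12,0,0,0],[0.4,0,0,-32,0,0,0],[0.4,0,0,-62,0,0,0],[0.4,0,0,-95,0,0,0]]])

```text
time_s: 10.05
tcp_pos: [0.5223, 0.0388, 0.2428]
ee_rot: [[-0.999, 0.041, -0.001], [0.041, 0.999, -0.0], [0.001, -0.0, -1.0]]
wrist_force: [0.3, 0.4, -0.6]
gripper_width: 0.601
gripper_force: 0.0
```

Call:
servo_tool(commands=[[[0.4,-20,0,-20,0,0,0],[0.4,-50,0,-30,0,0,0],[0.4,-85,0,-35,0,0,0],[0.4,-110,0,-35,0,0,0],[0.4,-110,0,-35,0,0,0]]])

```text
time_s: 10.55
tcp_pos: [0.6349, 0.0343, 0.276]
ee_rot: [[-0.999, 0.042, 0.0], [0.042, 0.999, -0.0], [-0.001, -0.0, -1.0]]
wrist_force: [-1.1, 0.1, -0.9]
gripper_width: 0.601
gripper_force: 0.0
```

Run:
```python
from station import r
import cv2,pickle
from h import *
s=r.sense();print(s["time_s"],s["tcp_pos"],s["gripper_width"])
A=r.capture("scene");B=r.capture("side");w=r.capture("wrist")
pickle.dump((s,A,B,w),open("w5.pkl","wb"))
z=lambda i,w,h:cv2.resize(i,(w,h),interpolation=cv2.INTER_CUBIC)
o=np.zeros((600,800,3),np.uint8);o[:300,:360]=z(B["pixels"][145:245,265:385],360,300);o[:300,400:750]=z(A["pixels"][185:285,290:407],350,300);o[300:600,:480]=z(w["pixels"],480,300)
cv2.imwrite("pics/w5.png",o[:,:,::-1])
```

```text
10.55 [0.63486485 0.03428759 0.27602029] 0.6009415706458376
```

View pics/w5.png

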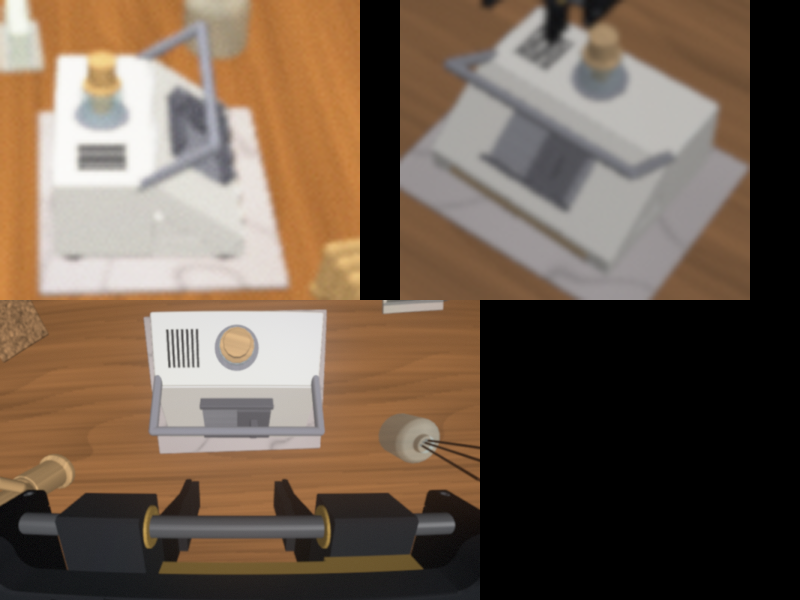

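The stopper is seated upright, flange on the rim. Next I plan the panel poses and check clearance to the reed bottle.

```bash
cat >> h.py <<'E'
yaw=np.radians(177.6)
RD=Ro.from_euler('z',yaw).as_matrix()
OD=np.array([.522,.0384,.006])-RD@[.042,0,0]
th=.628
RP=RD@np.array([[np.cos(th),0,-np.sin(th)],[0,1,0],[np.sin(th),0,np.cos(th)]])
OP=OD+RD@[-.0445,-.024,.0594]
RT=RP@np.diag([1,-1,-1])
def P(x,y,z): return OP+RP@np.array([x,y,z])/1e3
def inp(p): return RP.T@(p-OP)*1e3
def rel(s,T,R=RT):
    M=s["ee_rot"]; return (M.T@(T-s["tcp_pos"])*1e3).round(1), Ro.from_matrix(M.T@R).as_rotvec().round(3)
E
python3 - <<'E'
from h import *
import pickle
from station import r
s,A,B,w=pickle.load(open("w5.pkl","rb"));s=r.sense()
b0=onz(A,(420,327),0); print("bottle",b0,onz(A,(421,300),.09),onz(w,((410)/.75,(437-300)/.75),.09))
print("hand",onz(A,(230,222),0))
print(OP,RT,s["tcp_pos"]); print(rel(s,P(-3,-36,130))); print(P(-3,-36,130),P(-3,-36,34))
for y in(95,-95):
  for x in(-37,37): print(P(-3+x,-36+y,34+59),P(-3+x,-36+y,130+59))
E
```

```text
bottle [0.67614644 0.33645788] [0.66147106 0.31464549] [0.64452026 0.27782143]
hand [ 0.7105993  -0.29396247]
[0.60942914 0.0587567  0.0654    ] [[-0.80849437  0.04187565 -0.58701216]
 [ 0.03388595  0.99912283  0.0246031 ]
 [ 0.58752753  0.         -0.80920418]] [0.63206098 0.03437219 0.27660955]
(array([-55.3,  59.4, 107.7]), array([-0.   ,  0.628,  0.001]))
[0.68967373 0.09142506 0.16883396] [0.63332056 0.09378696 0.09115036]
[ 0.69389038 -0.00383507  0.11715489] [ 0.75024355 -0.00619697  0.19483849]
[ 0.6340618  -0.00132751  0.16063192] [ 0.69041497 -0.00368941  0.23831553]
[0.70184676 0.18599827 0.11715489] [0.75819993 0.18363637 0.19483849]
[0.64201817 0.18850583 0.16063192] [0.69837134 0.18614393 0.23831553]
```

Call:
servo_tool(commands=[[[1,-15,12,5,0,0.12,0],[1,-30,24,15,0,0.25,0],[1,-45,36,30,0,0.38,0],[1,-55,48,45,0,0.51,0],[1,-55,59,60,0,0.628,0]]])

```text
time_s: 11.2
tcp_pos: [0.6902, 0.0916, 0.216]
ee_rot: [[-0.806, 0.041, -0.59], [0.033, 0.999, 0.024], [0.591, 0.0, -0.807]]
wrist_force: [0.1, -0.1, 0.1]
gripper_width: 0.23
gripper_force: 0.0
```

Call:
servo_tool(commands=[[[1,0,0,0,0,0,0],[1,0,0,0,0,0,0],[1,0,0,0,0,0,0],[1,0,0,0,0,0,0],[1,0,0,0,0,0,0]]])

```text
time_s: 11.7
tcp_pos: [0.6896, 0.0909, 0.2205]
ee_rot: [[-0.812, 0.041, -0.582], [0.033, 0.999, 0.025], [0.583, 0.002, -0.813]]
wrist_force: [-0.4, 0.0, 0.5]
gripper_width: 0.004
gripper_force: 0.0
```

Run:
```python
from h import *
from station import r
s=r.sense();print(s["time_s"],s["tcp_pos"],s["ee_rot"].round(3),s["wrist_force"],s["gripper_width"],s["joints"]);print(inp(s["tcp_pos"]),rel(s,P(-3,-36,130)))
```

```text
11.7 [0.68964103 0.09091545 0.22052495] [[-0.812  0.041 -0.582]
 [ 0.033  0.999  0.025]
 [ 0.583  0.002 -0.813]] [-0.43072206  0.0310468   0.53186632] 0.0037240221478854352 [  15.92648365   50.03914324   46.09789859  -12.22989754 -119.71463323
 -111.11715921]
[ 27.37904626 -35.48946767 171.8219114 ] (array([-30.1,   0.4,  42. ]), array([0.001, 0.006, 0.001]))
```

Call:
servo_tool(commands=[[[1,-15,0,5,0,0,0],[1,-30,0,20,0,0,0],[1,-30,0,50,0,0,0],[1,-30,0,80,0,0,0],[1,-30,0,105,0,0,0]]])

```text
time_s: 12.2
tcp_pos: [0.6515, 0.0925, 0.1117]
ee_rot: [[-0.808, 0.042, -0.588], [0.034, 0.999, 0.024], [0.589, -0.0, -0.808]]
wrist_force: [-0.1, 0.6, -0.3]
gripper_width: 0.002
gripper_force: 0.0
```

Call:
servo_tool(commands=[[[1,0,0,8,0,0,0],[1,0,0,16,0,0,0],[1,0,0,24,0,0,0],[1,0,0,30,0,0,0],[1,0,0,30,0,0,0]]])

```text
time_s: 12.7
tcp_pos: [0.6348, 0.0935, 0.0892]
ee_rot: [[-0.808, 0.041, -0.587], [0.033, 0.999, 0.024], [0.588, 0.0, -0.809]]
wrist_force: [-0.8, 0.4, -0.1]
gripper_width: 0.005
gripper_force: 0.0
```

Run:
```python
from h import *
from station import r
import cv2
s=r.sense();print(s["time_s"],s["wrist_force"],s["gripper_width"]);print(inp(s["tcp_pos"]),rel(s,P(-3,-36,34)))
z=lambda i,w,h:cv2.resize(i,(w,h),interpolation=cv2.INTER_CUBIC)
A=r.capture("scene");B=r.capture("side");w=r.capture("wrist")
o=np.zeros((600,800,3),np.uint8);o[:300,:360]=z(B["pixels"][145:245,265:385],360,300);o[:300,400:750]=z(A["pixels"][185:285,290:407],350,300);o[300:600,:480]=z(w["pixels"],480,300)
cv2.imwrite("pics/w6.png",o[:,:,::-1])
```

```text
12.7 [-0.76570613  0.44451548 -0.12972132] 0.005379886181369588
[ -5.38006729 -35.73255423  33.25910955] (array([ 2.4,  0.3, -0.7]), array([-0., -0.,  0.]))
```

Call:
servo_tool(commands=[[[1,1,-2,-1,0,0,0],[1,2,-5,-1,0,0,0],[1,2,-8,-1,0,0,0],[1,2,-11,-1,0,0,0],[1,2,-14,-1,0,0,0]]])

```text
time_s: 13.35
tcp_pos: [0.6334, 0.0791, 0.0915]
ee_rot: [[-0.809, 0.041, -0.587], [0.034, 0.999, 0.024], [0.587, -0.0, -0.809]]
wrist_force: [-0.3, 0.4, 0.8]
gripper_width: 0.005
gripper_force: 0.0
```

Call:
servo_tool(commands=[[[1,0,-2,0,0,0,0],[1,0,-4,0,0,0,0],[1,0,-6,0,0,0,0],[1,0,-8,0,0,0,0],[1,0,-10,0,0,0,0]]])

```text
time_s: 13.85
tcp_pos: [0.633, 0.07, 0.0914]
ee_rot: [[-0.809, 0.041, -0.587], [0.033, 0.999, 0.025], [0.587, 0.001, -0.809]]
wrist_force: [-0.1, 1.7, 1.1]
gripper_width: 0.008
gripper_force: 1.3
```

Call:
servo_tool(commands=[[[1,0,-2,0,0,0,0],[1,0,-4,0,0,0,0],[1,0,-6,0,0,0,0],[1,0,-8,0,0,0,0],[1,0,-10,0,0,0,0]]])

```text
time_s: 14.35
tcp_pos: [0.6325, 0.0595, 0.0914]
ee_rot: [[-0.809, 0.041, -0.587], [0.033, 0.999, 0.024], [0.588, 0.0, -0.809]]
wrist_force: [0.4, 2.6, 1.1]
gripper_width: 0.006
gripper_force: 1.3
```

Call:
servo_tool(commands=[[[1,0,-2,0,0,0,0],[1,0,-4,0,0,0,0],[1,0,-6,0,0,0,0],[1,0,-8,0,0,0,0],[1,0,-10,0,0,0,0]]])

```text
time_s: 14.85
tcp_pos: [0.6321, 0.0493, 0.0915]
ee_rot: [[-0.809, 0.041, -0.587], [0.033, 0.999, 0.024], [0.588, 0.0, -0.809]]
wrist_force: [0.1, 3.1, 0.1]
gripper_width: 0.002
gripper_force: 1.3
```

Run:
```python
from h import *
from station import r
import cv2
s=r.sense();print(s["time_s"],RP.T@s["wrist_force"],s["moment"],s["gripper_width"],s["gripper_force"]);print(inp(s["tcp_pos"]))
```

```text
14.85 [ 0.13216617 -3.12705495  0.0702716 ] [ 0.53442648 -1.16868135 -0.48323876] 0.0019530008490218564 1.2800281287491089
[-3.36361197  8.47686744 34.65303492]
```

Call:
servo_tool(commands=[[[1,0,-2,0,0,0,0],[1,0,-4,0,0,0,0],[1,0,-6,0,0,0,0],[1,0,-8,0,0,0,0],[1,0,-10,0,0,0,0]]])

```text
time_s: 15.35
tcp_pos: [0.6317, 0.0393, 0.0914]
ee_rot: [[-0.808, 0.041, -0.587], [0.033, 0.999, 0.024], [0.588, -0.0, -0.809]]
wrist_force: [-0.1, 1.9, -0.2]
gripper_width: 0.006
gripper_force: 1.3
```

Call:
servo_tool(commands=[[[1,0,-1.5,0,0,0,0],[1,0,-3,0,0,0,0],[1,0,-4.5,0,0,0,0],[1,0,-6,0,0,0,0],[1,0,-7.5,0,0,0,0]]])

```text
time_s: 15.85
tcp_pos: [0.6314, 0.0319, 0.0914]
ee_rot: [[-0.808, 0.041, -0.587], [0.033, 0.999, 0.024], [0.588, 0.0, -0.809]]
wrist_force: [-0.2, 2.1, -0.6]
gripper_width: 0.004
gripper_force: 1.3
```

Call:
servo_tool(commands=[[[1,0,-0.5,0,0,0,0],[1,0,-1,0,0,0,0],[1,0,-1.5,0,0,0,0],[1,0,-2,0,0,0,0],[1,0,-2,0,0,0,0]]])

```text
time_s: 16.35
tcp_pos: [0.6313, 0.03, 0.0915]
ee_rot: [[-0.808, 0.041, -0.587], [0.033, 0.999, 0.024], [0.588, -0.0, -0.809]]
wrist_force: [0.2, 2.5, -0.5]
gripper_width: 0.005
gripper_force: 1.1
```

Call:
servo_tool(commands=[[[1,0,-0.4,0,0,0,0],[1,0,-0.8,0,0,0,0],[1,0,-1.2,0,0,0,0],[1,0,-1.2,0,0,0,0],[1,0,-1.2,0,0,0,0]]])

```text
time_s: 16.85
tcp_pos: [0.6313, 0.0288, 0.0915]
ee_rot: [[-0.808, 0.041, -0.587], [0.033, 0.999, 0.024], [0.588, -0.0, -0.809]]
wrist_force: [-0.8, 2.1, -0.9]
gripper_width: 0.002
gripper_force: 1.1
```

Call:
servo_tool(commands=[[[1,0,-0.4,0,0,0,0],[1,0,-0.8,0,0,0,0],[1,0,-0.8,0,0,0,0],[1,0,-0.8,0,0,0,0],[1,0,-0.8,0,0,0,0]]])

```text
time_s: 17.35
tcp_pos: [0.6312, 0.028, 0.0915]
ee_rot: [[-0.808, 0.041, -0.587], [0.033, 0.999, 0.024], [0.588, -0.0, -0.809]]
wrist_force: [-1.4, 1.6, -0.4]
gripper_width: 0.005
gripper_force: 1.1
```

Call:
servo_tool(commands=[[[1,0,-0.4,0,0,0,0],[1,0,-0.8,0,0,0,0],[1,0,-0.8,0,0,0,0],[1,0,-0.8,0,0,0,0],[1,0,-0.8,0,0,0,0]]])

```text
time_s: 17.85
tcp_pos: [0.6312, 0.0272, 0.0914]
ee_rot: [[-0.808, 0.041, -0.587], [0.033, 0.999, 0.024], [0.588, -0.0, -0.809]]
wrist_force: [-1.1, 2.5, -0.9]
gripper_width: 0.007
gripper_force: 1.1
```

Call:
servo_tool(commands=[[[1,0,-0.4,0,0,0,0],[1,0,-0.8,0,0,0,0],[1,0,-0.8,0,0,0,0],[1,0,-0.8,0,0,0,0],[1,0,-0.8,0,0,0,0]]])

```text
time_s: 18.35
tcp_pos: [0.6311, 0.0264, 0.0914]
ee_rot: [[-0.808, 0.041, -0.587], [0.033, 0.999, 0.024], [0.588, -0.0, -0.809]]
wrist_force: [-0.4, 2.1, -1.4]
gripper_width: 0.004
gripper_force: 1.1
```

Run:
```python
from h import *
from station import r
s=r.sense();print(s["time_s"],RP.T@s["wrist_force"]);print(inp(s["tcp_pos"]))
```

```text
18.35 [-0.44564746 -2.09645469 -1.39118823]
[-3.35307898 31.454729   34.60188321]
```

Call:
servo_tool(commands=[[[1,0,-0.4,0,0,0,0],[1,0,-0.8,0,0,0,0],[1,0,-0.8,0,0,0,0],[1,0,-0.8,0,0,0,0],[1,0,-0.8,0,0,0,0]]])

```text
time_s: 18.85
tcp_pos: [0.6311, 0.0256, 0.0915]
ee_rot: [[-0.808, 0.041, -0.587], [0.033, 0.999, 0.024], [0.588, -0.0, -0.809]]
wrist_force: [-0.2, 2.3, -1.3]
gripper_width: 0.004
gripper_force: 1.1
```

Call:
servo_tool(commands=[[[1,0,-0.4,0,0,0,0],[1,0,-0.8,0,0,0,0],[1,0,-0.8,0,0,0,0],[1,0,-0.8,0,0,0,0],[1,0,-0.8,0,0,0,0]]])

```text
time_s: 19.35
tcp_pos: [0.6311, 0.0248, 0.0915]
ee_rot: [[-0.808, 0.041, -0.587], [0.033, 0.999, 0.024], [0.588, -0.0, -0.809]]
wrist_force: [-1.3, 2.1, -0.1]
gripper_width: 0.006
gripper_force: 1.1
```

Call:
servo_tool(commands=[[[1,0,-0.4,0,0,0,0],[1,0,-0.8,0,0,0,0],[1,0,-0.8,0,0,0,0],[1,0,-0.8,0,0,0,0],[1,0,-0.8,0,0,0,0]]])

```text
time_s: 19.85
tcp_pos: [0.6311, 0.0242, 0.0915]
ee_rot: [[-0.809, 0.041, -0.587], [0.033, 0.999, 0.024], [0.588, 0.0, -0.809]]
wrist_force: [-0.7, 4.3, -0.5]
gripper_width: 0.008
gripper_force: 1.6
```

Call:
servo_tool(commands=[[[1,0,-0.4,0,0,0,0],[1,0,-0.8,0,0,0,0],[1,0,-0.8,0,0,0,0],[1,0,-0.8,0,0,0,0],[1,0,-0.8,0,0,0,0]]])

```text
time_s: 20.35
tcp_pos: [0.6311, 0.0241, 0.0914]
ee_rot: [[-0.809, 0.041, -0.587], [0.033, 0.999, 0.025], [0.587, 0.001, -0.809]]
wrist_force: [-0.3, 4.5, 0.4]
gripper_width: 0.004
gripper_force: 2.7
```

Call:
servo_tool(commands=[[[1,0,-0.3,0,0,0,0],[1,0,-0.6,0,0,0,0],[1,0,-0.6,0,0,0,0],[1,0,-0.6,0,0,0,0],[1,0,-0.6,0,0,0,0]]])

```text
time_s: 20.85
tcp_pos: [0.6311, 0.024, 0.0915]
ee_rot: [[-0.809, 0.041, -0.586], [0.032, 0.999, 0.026], [0.587, 0.002, -0.81]]
wrist_force: [-0.7, 6.5, -0.2]
gripper_width: 0.01
gripper_force: 3.4
```

Force rises with no further motion, so the cover is at its stop. I back off sideways to over the button.

Call:
servo_tool(commands=[[[1,0,3,0,0,0,0],[1,0,10,-1,0,0,0],[1,1,22,-1,0,0,0],[1,2,32,-1,0,0,0],[1,2,36,-1,0,0,0]]])

```text
time_s: 21.35
tcp_pos: [0.6316, 0.06, 0.0937]
ee_rot: [[-0.809, 0.04, -0.587], [0.032, 0.999, 0.023], [0.587, 0.0, -0.81]]
wrist_force: [-0.4, -0.3, 0.4]
gripper_width: 0.008
gripper_force: 0.0
```

Call:
servo_tool(commands=[[[1,0,0,0,0,0,0],[1,0,0,0,0,0,0],[1,0,0,0,0,0,0],[1,0,0,0,0,0,0],[1,0,0,0,0,0,0]]])

```text
time_s: 21.85
tcp_pos: [0.6315, 0.0583, 0.0934]
ee_rot: [[-0.808, 0.042, -0.587], [0.034, 0.999, 0.024], [0.588, -0.0, -0.809]]
wrist_force: [0.4, 0.1, 0.1]
gripper_width: 0.008
gripper_force: 0.0
```

Run:
```python
from h import *
from station import r
s=r.sense();print(s["time_s"],RP.T@s["wrist_force"]);print(inp(s["tcp_pos"]),s["ee_rot"])
z=lambda i,w,h:cv2.resize(i,(w,h),interpolation=cv2.INTER_CUBIC)
A=r.capture("scene");B=r.capture("side");w=r.capture("wrist")
o=np.zeros((600,800,3),np.uint8);o[:300,:360]=z(B["pixels"][145:245,265:385],360,300);o[:300,400:750]=z(A["pixels"][185:285,290:407],350,300);o[300:600,:480]=z(w["pixels"],480,300)
cv2.imwrite("pics/w7.png",o[:,:,::-1])
```

```text
21.85 [-0.24025749 -0.16421087  0.30703312]
[-1.3758005  -0.44439222 35.61827966] [[-8.08425799e-01  4.16877734e-02 -5.87119968e-01]
 [ 3.37928383e-02  9.99130681e-01  2.44115887e-02]
 [ 5.87627238e-01 -1.05491995e-04 -8.09131768e-01]]
```

View pics/w7.png

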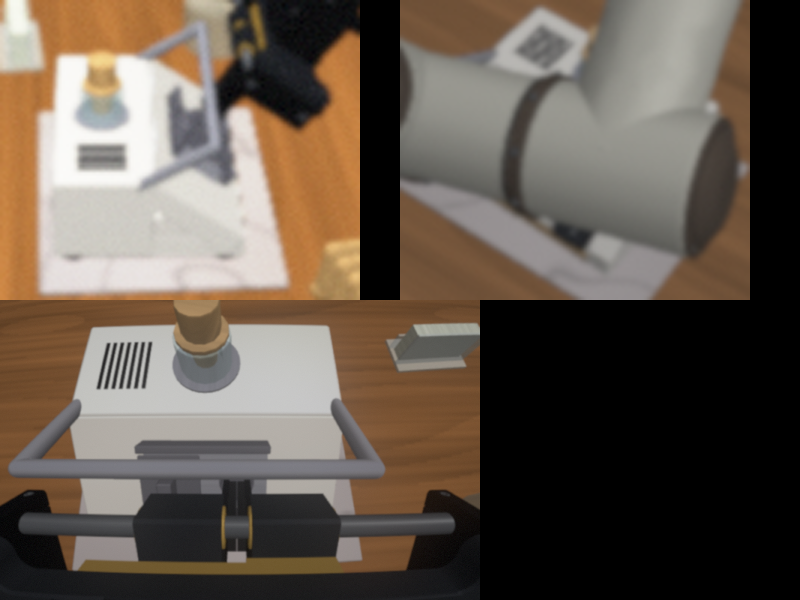

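The cover sits aside with its ridge at (165,485) in the wrist part, and the diffuser and stopper are unmoved. Next I feel for the button.

Call:
servo_tool(commands=[[[1,0,0,3,0,0,0],[1,0,0,6,0,0,0],[1,0,0,8,0,0,0],[1,0,0,9,0,0,0],[1,0,0,9,0,0,0]]])

```text
time_s: 22.5
tcp_pos: [0.626, 0.0589, 0.086]
ee_rot: [[-0.808, 0.041, -0.587], [0.033, 0.999, 0.024], [0.588, -0.0, -0.809]]
wrist_force: [0.1, -0.1, -0.4]
gripper_width: 0.007
gripper_force: 0.0
```

Call:
servo_tool(commands=[[[1,0,0,0.5,0,0,0],[1,0,0,1,0,0,0],[1,0,0,1.5,0,0,0],[1,0,0,2,0,0,0],[1,0,0,2,0,0,0]]])

```text
time_s: 23.0
tcp_pos: [0.6253, 0.0589, 0.0849]
ee_rot: [[-0.809, 0.041, -0.586], [0.033, 0.999, 0.024], [0.587, 0.0, -0.81]]
wrist_force: [0.8, 0.8, 2.1]
gripper_width: 0.006
gripper_force: 1.1
```

Call:
servo_tool(commands=[[[1,0,0,0.5,0,0,0],[1,0,0,1,0,0,0],[1,0,0,1.5,0,0,0],[1,0,0,1.5,0,0,0],[1,0,0,1.5,0,0,0]]])

```text
time_s: 23.5
tcp_pos: [0.6243, 0.059, 0.0835]
ee_rot: [[-0.809, 0.041, -0.587], [0.033, 0.999, 0.024], [0.587, 0.0, -0.809]]
wrist_force: [1.9, 0.4, 3.1]
gripper_width: 0.005
gripper_force: 1.7
```

Call:
servo_tool(commands=[[[1,0,0,0.5,0,0,0],[1,0,0,1,0,0,0],[1,0,0,1.5,0,0,0],[1,0,0,2,0,0,0],[1,0,0,2,0,0,0]]])

```text
time_s: 24.0
tcp_pos: [0.6231, 0.059, 0.0819]
ee_rot: [[-0.809, 0.041, -0.587], [0.033, 0.999, 0.024], [0.587, 0.0, -0.81]]
wrist_force: [2.6, 1.1, 2.7]
gripper_width: 0.006
gripper_force: 2.4
```

Run:
```python
from h import *
from station import r
s=r.sense();print(s["time_s"],RP.T@s["wrist_force"]);print(inp(s["tcp_pos"]))
```

```text
24.0 [-0.47764044 -1.20922523  3.69888481]
[-1.40562719 -0.83340489 21.35202398]
```

Call:
servo_tool(commands=[[[1,0,0,0.5,0,0,0],[1,0,0,1,0,0,0],[1,0,0,1,0,0,0],[1,0,0,1,0,0,0],[1,0,0,1,0,0,0]]])

```text
time_s: 24.5
tcp_pos: [0.6225, 0.059, 0.081]
ee_rot: [[-0.809, 0.041, -0.587], [0.033, 0.999, 0.024], [0.587, 0.0, -0.809]]
wrist_force: [4.1, 0.8, 4.7]
gripper_width: 0.004
gripper_force: 2.8
```

Call:
servo_tool(commands=[[[1,0,0,0.4,0,0,0],[1,0,0,0.8,0,0,0],[1,0,0,0.8,0,0,0],[1,0,0,0.8,0,0,0],[1,0,0,0.8,0,0,0]]])

```text
time_s: 25.0
tcp_pos: [0.6223, 0.059, 0.0807]
ee_rot: [[-0.809, 0.041, -0.586], [0.033, 0.999, 0.024], [0.587, 0.0, -0.81]]
wrist_force: [3.3, -0.0, 6.1]
gripper_width: 0.005
gripper_force: 3.4
```

Call:
servo_tool(commands=[[[1,0,0,0.4,0,0,0],[1,0,0,0.7,0,0,0],[1,0,0,0.7,0,0,0],[1,0,0,0.7,0,0,0],[1,0,0,0.7,0,0,0]]])

```text
time_s: 25.5
tcp_pos: [0.6222, 0.059, 0.0807]
ee_rot: [[-0.81, 0.041, -0.585], [0.033, 0.999, 0.024], [0.586, 0.0, -0.81]]
wrist_force: [4.5, 0.6, 6.6]
gripper_width: 0.009
gripper_force: 4.2
```

Hard stop confirmed at about 8 N. I hold, then release along the normal.

Call:
servo_tool(commands=[[[1,0,0,0,0,0,0],[1,0,0,0,0,0,0],[1,0,0,0,0,0,0],[1,0,0,0,0,0,0],[1,0,0,0,0,0,0]]])

```text
time_s: 26.0
tcp_pos: [0.6222, 0.059, 0.0807]
ee_rot: [[-0.81, 0.041, -0.585], [0.033, 0.999, 0.024], [0.586, 0.0, -0.81]]
wrist_force: [4.2, 0.2, 7.6]
gripper_width: 0.009
gripper_force: 4.2
```

Call:
servo_tool(commands=[[[1,0,0,0,0,0,0],[1,0,0,0,0,0,0],[1,0,0,0,0,0,0],[1,0,0,0,0,0,0],[1,0,0,0,0,0,0]]])

```text
time_s: 26.5
tcp_pos: [0.6222, 0.059, 0.0806]
ee_rot: [[-0.81, 0.041, -0.585], [0.033, 0.999, 0.024], [0.586, -0.0, -0.81]]
wrist_force: [4.4, 0.4, 7.0]
gripper_width: 0.0
gripper_force: 4.2
```

Call:
servo_tool(commands=[[[1,0,0,-2,0,0,0],[1,0,0,-5,0,0,0],[1,0,0,-9,0,0,0],[1,0,0,-16,0,0,0],[1,0,0,-30,0,0,0]]])

```text
time_s: 27.0
tcp_pos: [0.6377, 0.0583, 0.1027]
ee_rot: [[-0.805, 0.041, -0.592], [0.034, 0.999, 0.024], [0.592, -0.001, -0.806]]
wrist_force: [-0.5, 0.2, -0.3]
gripper_width: 0.003
gripper_force: 0.0
```

Call:
servo_tool(commands=[[[1,-5,0,-25,0,0,0],[1,-10,0,-60,0,0,0],[1,-10,0,-95,0,0,0],[1,-10,0,-130,0,0,0],[1,-10,0,-150,0,0,0]]])

```text
time_s: 27.5
tcp_pos: [0.736, 0.0539, 0.221]
ee_rot: [[-0.809, 0.041, -0.586], [0.034, 0.999, 0.024], [0.587, -0.0, -0.81]]
wrist_force: [0.1, 0.2, -0.1]
gripper_width: 0.008
gripper_force: 0.0
```

Call:
servo_tool(commands=[[[1,0,0,0,0,0,0],[1,0,0,0,0,0,0],[1,0,0,0,0,0,0],[1,0,0,0,0,0,0],[1,0,0,0,0,0,0]]])

```text
time_s: 28.0
tcp_pos: [0.7347, 0.0545, 0.2192]
ee_rot: [[-0.808, 0.041, -0.588], [0.033, 0.999, 0.024], [0.589, -0.0, -0.808]]
wrist_force: [0.0, -0.2, -0.3]
gripper_width: 0.009
gripper_force: 0.0
```

Run:
```python
from h import *
from station import r
import pickle
s=r.sense();print(s["time_s"],s["wrist_force"],s["tcp_pos"])
c=r.capture("wrist");B=r.capture("side");im=c["pixels"].astype(int)
# neck/deck consistency in the side view, before (c0) vs now; ridge brightness along slide
b0=pickle.load(open("w5.pkl","rb"))[2]["pixels"].astype(int)
D=np.abs(B["pixels"].astype(int)-b0).sum(2)
print("side diff rear deck",D[160:215,280:312].mean(),"panel",D[170:210,318:345].mean())
# where panel points project and profile at z=0-35 along y
for y in range(-24,76,4):
    p=proj(c,[P(-8,y,19),P(0,y,35.5)]).round().astype(int); print(y,p[0],im[p[0][1],p[0][0]] if 0<=p[0][1]<400 else None,im[p[1][1],p[1][0]] if 0<=p[1][1]<400 else None)
```

```text
28.0 [ 0.01479083 -0.24663078 -0.26621981] [0.73471006 0.05446964 0.21917576]
side diff rear deck 3.641477272727273 panel 28.006481481481483
-24 [339 179] [199 193 187] [205 200 193]
-20 [335 179] [139 137 142] [154 151 152]
-16 [331 179] [139 136 141] [134 133 137]
-12 [327 179] [137 135 139] [133 132 136]
-8 [323 179] [128 126 131] [102  99 104]
-4 [319 179] [101  99 104] [101  99 103]
0 [315 179] [101  99 101] [101  98 103]
4 [311 179] [102  99 104] [100  98 103]
8 [307 179] [125 123 127] [100  98 102]
12 [303 179] [139 138 141] [126 124 128]
16 [299 179] [137 135 141] [135 133 139]
20 [295 179] [138 136 142] [136 134 139]
24 [291 179] [137 135 139] [129 127 132]
28 [287 179] [102 100 105] [101 100 104]
32 [283 179] [102 100 104] [102 100 103]
36 [279 179] [102  99 103] [102 100 103]
40 [275 179] [100  98 102] [102 100 105]
44 [271 179] [86 84 87] [94 91 96]
48 [267 179] [103 101 105] [102 100 104]
52 [263 179] [102  99 104] [ 98  96 100]
56 [259 179] [93 90 94] [104 101 106]
60 [255 179] [102 100 104] [103 101 105]
64 [251 179] [103 100 104] [103 100 104]
68 [247 179] [104 102 104] [204 198 191]
72 [243 179] [204 198 191] [208 202 194]
```

The cover spans panel y of about 26 to 70 mm, so it is fully aside, and the button is exposed. The diffuser is unmoved and the robot is clear.

```bash
python3 -c "
from station import r
print(r.finish_job())"
```

```text
the job is handed in; nothing more can be done
None
```

The job is handed in at 28 s: the stopper is seated upright to its flange, the cover is against its stop, and the button was pressed to its stop, held for over a second and released; the diffuser did not visibly move, and I did not re-check the bystanders at the end.

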